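# Press the toe of a freshly soled shoe

### The arm

A 7-joint arm with a two-finger parallel gripper is mounted at the origin on the work surface. World frame = base frame: x ahead of the robot, y to its left, z up, the work surface at z = 0. Lengths are in m, angles in degrees, forces in N, time in s.
With the tool pointing down it reaches from about 0.425 to 0.875 m from the base axis. Payload 4.7 kg.
Tool frame: the origin (TCP) lies midway between the tips of the shut fingers; the grasp point (between the pads) lies env.grip_point_offset behind it (env.grip_point_offset is the distance from the TCP to the grasp point, in m); z points along the fingers, y is the line along which they close (so a half turn about z gives the same grasp; the last joint's range is limited). The gripper opens to 87 mm and grips with 3 to 60 N. Pads are 19 mm wide; open, the fingers measure 117 mm over their backs; the gripper's body (75 mm by 190 mm) begins 51 mm behind the grasp point.
Start: joints at [77.069, 18.392, -4.016, 83.108, 1.295, 78.541, -3.26], TCP at [0.154, -0.631, 0.223] pointing down, gripper open.
Joint ranges: [-163.93, 163.93], [-17.29, 119.83], [-79.2, 71.16], [3.27, 140.29], [-89.18, 269.18], [5.43, 117.66], [-154.24, 154.24]. Speed limits (degrees/s): [147.25, 147.25, 180, 180, 180, 180, 180].

### API

Orientations are given as [roll, pitch, yaw] about the fixed x, y, z axes, in that order (R = Rz(yaw) Ry(pitch) Rx(roll)).
In Python, from cell import env gives the robot as it stands.
- The arm moves only by the shell command python3 -m creep 'ROWS' [FORCE]. ROWS is a JSON object of lists of equal length, an entry for each row: "translation": the shift along the tool's x, y, z in units of 0.08 m (1.0 is 0.08 m), a list of three; "turn": the turn, a rotation vector about the tool's x, y, z in units of 180 degrees (1.0 is 180 degrees), a list of three; "grip": the opening, from 0 (shut) to 1 (fully open). In form: {"translation": [[x, y, z], ...], "turn": [[ax, ay, az], ...], "grip": [grip, ...]}. A call has 1 to 5 rows; each row shifts and turns the commanded pose from where the row before left it, along the tool's axes as they then stand; what a row does not reach is not made up. A row lasts 1/8 s, in which the tool goes at most 62.5 mm and 10.7 degrees, less where a joint would pass 70% of its speed; a pose out of reach is approached as far as the arm can. A call with a number of a shift or a turn outside -1 to 1 is refused whole. A call with a gripper value outside its range is refused whole. The fingers move at their own pace and stop on an object; FORCE is the grip in N (left out, the last holds). Time passes only in rows, so rows that do not move let the fingers close. It gives the time, the measured TCP pose, the force, the opening and the grip force at its end, in the units of the state.
- env.get_obs(): the state, without advancing time (a new reading comes with each control period).
- env.read_camera(name): name is "scene" or "top"; returns a dict with "frame" (420x560x3 uint8, red, green, blue), "z_map" (420x560 float32, m along the optical axis (not along the pixel's ray), 0 where there is no reading), "K" (3x3 intrinsics, pixels), "D" ([k1, k2, p1, p2, k3] as OpenCV has them; the pictures are not rectified), "rvec" (rotation vector, rad) and "tvec" (3), from world to camera coordinates, as OpenCV has them. Camera axes: x right, y down, z forward; pixel columns grow to the right and rows downward; lengths in m; the calibration is good to about 2 mm. A picture is of the moment at which its call begins.
- env.sign_off(): hands the job in; it is judged then, once.
The state is a dict: "time_s": time; "qpos": joint angles; "joint_velocities": joint speeds; "effort": joint torques, N m; "tool_pos": TCP position; "tool_rot": TCP orientation; "force": force on the tool from outside, world axes, zero at the start; "wrist_torque": the same for the moment, N m; "grip_width": finger opening in m; "grasp_force": force on a finger pad.
Only numpy, scipy, OpenCV 4.12 (cv2) and the standard library are available. Lean on these libraries where they do the work, as an engineer would, in place of code of your own. Each camera call takes 0.05 s, during which the arm holds its last target. There are 200 camera calls.

### The job

Take the navy shoe out of the small plywood rack on the bench and stand it in the sole press, sole flat on the rubber bed, its toe straight in under the toe pad and up to the brass stop. Slide the clear guard shut against its frame post, then push the green start plunger all the way down, hold it there for about a second while the pad presses the toe, and let it come back up. Never push the plunger while the guard is open, and leave the tan shoe and the rest of the bench as they are.

Things in the scene. Friction and masses are not known exactly. Their poses are not given: they have to be found in the camera images.
- shoe_mid (a point): navy shoe on its last, the only navy one in reach: 185 mm long, 100 high, 0.25 to 0.42 kg. Point: middle of length and width, 50 mm above the flat sole. Own x to the toe, z up. Stands in one of the rack's two bays, toe to the robot; the shelf over its cone leaves only the toe to grip. By the toe it cannot be loaded (press head in the way): set it down on the bench, retake it by the cone
- shoe_cone (a point): grip centre on the cone of the navy shoe's last: beige plastic block standing out of the shoe behind its middle, 60 mm long, 38 mm wide, straight sides 67 to 100 mm above the sole. Point: 37.5 mm behind shoe_mid, 85 mm above the sole. Axes as shoe_mid. There is free bench to set the shoe down on in front of the rack, left of the press
- shoe_toe (a point): tip of the navy shoe's toe, 91.5 mm ahead of shoe_mid, on the centre line, 20 mm above the sole; axes as shoe_mid. Behind the tip, from 17 to 66 mm back, the forepart has straight parallel sides 61 mm apart and 40 mm high from the sole up (good to grip); the toe's top is 46 mm above the sole
- other_shoe_mid (a point): tan shoe of the same shape in the rack's other bay (same point and axes); leave alone
- rack: plywood shoe rack, fixed, 324 mm wide. Origin: bench level under its centre; own -x is the open front. Lower board: top 60 mm above the bench, own x -62 to +62 mm. Upper shelf: underside at 172 mm (12 mm over the cone), own x -42 to +62 mm, stock on it to 290 mm. Bays at own y +-70 mm; a shoe's middle is at own x about -46 mm, toe to -x: draw it out 105 mm to the front before raising it
- press: sole press, grey, fixed. Origin: bench level under the bed's centre; own x points in from its open front, y to its left. Head and pad: own x +45 to +190 mm, 90 mm wide, pad underside 117 mm over the bench; in front of that the bay is open from above. Clear screens at own y +-92 mm: left one 85 mm high, beside the pad (own x over +37 mm) 172 mm high. All heights over the bench
- bed (a point): centre of the rubber bed's top, 45 mm above the bench, over the press's origin, same axes. Bed: own x -90 to +100 mm, 120 mm wide. Brass toe stop at its inner end, face at own x = +100 mm: a shoe touching it has shoe_mid at own x = +8 mm; centre line at own y = 0
- post_face (a point): face of the aluminium frame post that the guard shuts against, 100 mm above the bench: press own (-115, +90) mm; the post is 30 x 25 mm and 150 mm high, left of the bay's mouth. The guard's rail runs in front of the bed, below bed height
- guard_handle (a point): top of the upright black bar handle on the clear sliding guard: bar 12 mm thick, from 128 mm down to 56 mm above the bench, 34 mm in front of the panel (25 mm gap behind the bar). Panel: 190 mm wide, top 136 mm above the bench. To shut it, push the bar along the press's own +y
- guard (a joint): how far the sliding guard is open, m: 0 shut against the post, 0.19 fully open (then to the press's right, in front of the valve box). Starts nearly fully open, slides with 2.5 N of friction, stays where left
- plunger_top (a point): top centre of the green mushroom start plunger, 48 mm across, pushed straight down; 156 mm above the bench at rest. Axes as press; it stands at own x -30, y -175 mm of the press, on the valve box (top 110 mm above the bench, own x -90 to +95, y -245 to -105 mm). 95 mm behind it is a red stop button, 136 mm high: leave it
- plunger (a joint): how far the plunger is pushed down, m: 0 at rest, 0.020 at the bottom of its stroke; its spring returns it. About 3 N to start it, about 15 N at the bottom with the shoe under the pad. The pad descends 1.5 times as far and meets the toe in the last 3 mm of the stroke
- toe_pad: black rubber pad under the press head that presses the toe, 54 x 56 mm; origin at the centre of its underside, axes as press
- glue_bottle_mid (a point): white glue bottle with a red cone cap, 66 mm across, 172 mm high; point half-way up. Leave alone
- jar: amber jar with a brass lid, 64 mm across, 85 mm high, origin under its centre. Leave alone
- hammer: hammer lying on the bench, 260 mm long, origin near its middle at bench level. Leave alone
- spare_last: bare beige last standing on the bench, 185 x 60 mm, 100 mm high, origin under its middle. Leave alone
- outsoles: two black rubber outsoles stacked, 185 x 64 mm, 18 mm high, origin under the middle. Leave alone
- knife: knife with an orange handle, 165 mm long, 16 mm high, origin near its middle at bench level. Leave alone
- pincers: lasting pincers with red grips, 175 mm long, 18 mm high, origin under the rivet. Leave alone

How it is judged:
By the outcome, as a careful person would: the job done as asked, in the order asked, and still so for the second after the job is handed in, with the robot touching nothing.
It also fails if it takes over 67 s, if anything falls off the work surface, if the arm or the gripper's body presses on something with over 40 N, if the wrist force passes 120 N, or if a joint passes its speed limit or range.

## Working session

There is one attempt and no reset: what is moved stays moved. The work goes in short steps, Python scripts to look and compute and a shell command to move; the robot and the scene stay as the last step left them, time stands still between calls to the robot, and variables do not carry over. Pictures are saved under pics/ and viewed, at most 12 in all, crops included, and the job is handed in when it is done.

```bash
mkdir -p pics; cat > h.py <<'E'
import numpy as np, cv2
from cell import env
from scipy.spatial.transform import Rotation as R
def cam(n):
    c=env.read_camera(n); c['R']=cv2.Rodrigues(np.array(c['rvec'],float))[0]; c['t']=np.array(c['tvec'],float).ravel(); return c
def rays(c,uv):
    p=cv2.undistortPoints(np.array(uv,float).reshape(-1,1,2),np.array(c['K'],float),np.array(c['D'],float)).reshape(-1,2)
    return np.c_[p,np.ones(len(p))]
def plane(c,uv,z):
    d=rays(c,uv)@c['R']; o=-c['R'].T@c['t']
    return o+d*((z-o[2])/d[:,2])[:,None]
def cloud(c):
    z=np.array(c['z_map'],float); v,u=np.mgrid[:z.shape[0],:z.shape[1]]
    r=rays(c,np.c_[u.ravel(),v.ravel()])*z.reshape(-1,1)
    P=(r-c['t'])@c['R']; P[z.ravel()<=0]=np.nan
    return P.reshape(*z.shape,3)
def save(c,f): cv2.imwrite('pics/'+f,c['frame'][:,:,::-1])
E
python3 - <<'E'
from h import *
for n in('scene','top'):
    c=cam(n); save(c,n+'0.png'); np.savez('/tmp/'+n,**c); print(n,-c['R'].T@c['t'])
o=env.get_obs(); print(o['tool_pos'],o['tool_rot'],o['time_s'],env.grip_point_offset)
E
```

```text
scene [ 0.70827214 -0.94411657  1.41821654]
top [0.27678589 0.04367701 1.28407313]
[ 0.15420603 -0.63094487  0.22157178] [-1.79902666e+02  4.30406023e-03  1.37383875e+01] 0.1 0.0187
```

View pics/scene0.png

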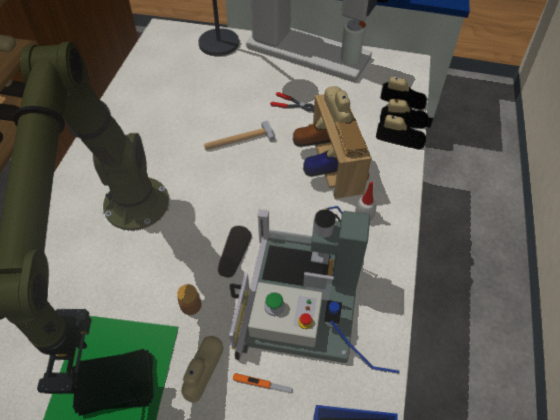

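View pics/top0.png

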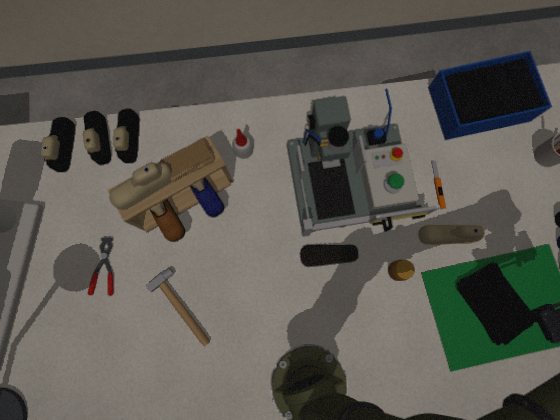

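The scene view shows the navy toe at (320,163) in the rack, the bed at (295,265) and the green plunger at (275,300). In the top view the navy shoe is at (207,200), the bed at (330,190), the green plunger at (396,181) and the guard handle at (387,225).

```bash
cat > m.py <<'E'
from h import *
def hsv(c): return cv2.cvtColor(c['frame'],cv2.COLOR_RGB2HSV)
def blob(m,box):
    k=np.zeros_like(m); x0,y0,x1,y1=box; k[y0:y1,x0:x1]=m[y0:y1,x0:x1]
    n,l,s,ce=cv2.connectedComponentsWithStats(k); i=1+np.argmax(s[1:,4]); return l==i,ce[i],s[i]
C={}
for n in('scene','top'):
    c=dict(np.load(f'/tmp/{n}.npz')); C[n]=c
    c['hsv']=hsv(c); c['P']=cloud(c)
box={'scene':dict(g=(255,285,295,320),r=(295,308,318,330),n=(295,145,345,180),b=(255,240,330,290)),
     'top':dict(g=(380,165,412,195),r=(385,143,410,163),n=(185,170,230,220),b=(300,150,358,220))}
for n,c in C.items():
    H=c['hsv'].astype(int); h,s,v=H[...,0],H[...,1],H[...,2]
    M=dict(g=((h>50)&(h<90)&(s>120)&(v>70)),r=(((h<8)|(h>172))&(s>150)&(v>90)),n=((h>108)&(h<130)&(s>90)),b=(v<60))
    for k,m in M.items():
        q,ce,st=blob(m.astype(np.uint8),box[n][k]); p=c['P'][q]; p=p[~np.isnan(p[:,0])]
        print(n,k,st,ce.round(1),'med',np.median(p,0).round(4),'zrange',np.percentile(p[:,2],[2,50,98]).round(3))
        if k in'gr': print('   ray',plane(c,[ce],.156 if k=='g' else .136).round(4))
        if k=='b':
            pp=plane(c,np.argwhere(q)[:,::-1],.045)[:,:2].astype(np.float32); r=cv2.minAreaRect(pp); print('  bed',r,np.degrees(0))
        if k=='n':
            w=p[(p[:,2]>.062)&(p[:,2]<.115)]; r=cv2.minAreaRect(w[:,:2].astype(np.float32)); print('  navy',r, 'boxpts',cv2.boxPoints(r).round(3).tolist())
# rack stock/upper shelf & lower board
P=C['top']['P']; q=P[130:235,95:240].reshape(-1,3)
for a,b in((.05,.066),(.168,.2),(.27,.30)):
    w=q[(q[:,2]>a)&(q[:,2]<b)]
    if len(w)>20: print('rack',a,len(w),cv2.minAreaRect(w[:,:2].astype(np.float32)),w.mean(0).round(3))
q=P[120:240,280:450].reshape(-1,3); w=q[(q[:,2]>.105)&(q[:,2]<.115)]; print('box top',cv2.minAreaRect(w[:,:2].astype(np.float32)))
E
python3 m.py
python3 - <<'E'
import cv2,sys;sys.path.insert(0,'.')
a=cv2.imread('pics/top0.png')[110:250,90:460]; b=cv2.imread('pics/scene0.png')[90:370,200:390]
a=cv2.resize(a,None,fx=1.6,fy=1.6); 
b=cv2.resize(b,None,fx=2,fy=2)
cv2.imwrite('pics/top0c.png',a); cv2.imwrite('pics/scene0c.png',b)
E
```

```text
scene g [266 293  16  16 192] [273.8 300.2] med [ 0.557  -0.329   0.1543] zrange [0.149 0.154 0.16 ]
   ray [[ 0.5569 -0.329   0.156 ]]
scene r [300 314  12  11  94] [305.3 318.7] med [ 0.6477 -0.3542  0.1353] zrange [0.131 0.135 0.141]
   ray [[ 0.6476 -0.354   0.136 ]]
scene n [305 153  32  18 391] [319.8 162.3] med [0.586  0.2268 0.1038] zrange [0.082 0.104 0.119]
  navy ((0.5851660370826721, 0.23607400059700012), (0.10482107847929001, 0.06075027957558632), 26.81583023071289) boxpts [[0.5249999761581421, 0.23999999463558197], [0.5519999861717224, 0.1850000023841858], [0.6460000276565552, 0.2329999953508377], [0.6179999709129333, 0.28700000047683716]]
scene b [ 262  246   67   40 1672] [290.4 265.3] med [ 0.5638 -0.1505  0.0445] zrange [0.038 0.044 0.123]
  bed ((0.5842151641845703, -0.14946720004081726), (0.1897234171628952, 0.12177242338657379), 2.53460693359375) 0.0
top g [390 174  14  15 152] [396.2 180.8] med [ 0.5554 -0.3226  0.1542] zrange [0.149 0.154 0.158]
   ray [[ 0.5547 -0.3224  0.156 ]]
top r [393 148  10   9  68] [397.5 152.2] med [ 0.647  -0.3495  0.1351] zrange [0.
[... 498 characters left out ...]
61 -0.1406  0.045 ] zrange [0.039 0.045 0.245]
  bed ((0.5999447703361511, -0.14771975576877594), (0.13971449434757233, 0.2313937544822693), 86.63626861572266) 0.0
rack 0.05 1457 ((0.6662344932556152, 0.3924275040626526), (0.47469571232795715, 0.32562455534935), 76.57128143310547) [0.645 0.36  0.059]
rack 0.168 1722 ((0.6544804573059082, 0.2965454161167145), (0.10665277391672134, 0.4093841016292572), 24.353595733642578) [0.613 0.317 0.184]
rack 0.27 335 ((0.6266889572143555, 0.36932575702667236), (0.035599783062934875, 0.06942509859800339), 23.861663818359375) [0.625 0.366 0.28 ]
box top ((0.5801337957382202, -0.24093204736709595), (0.4018626809120178, 0.3075653314590454), 85.10759735107422)
```

View pics/scene0c.png

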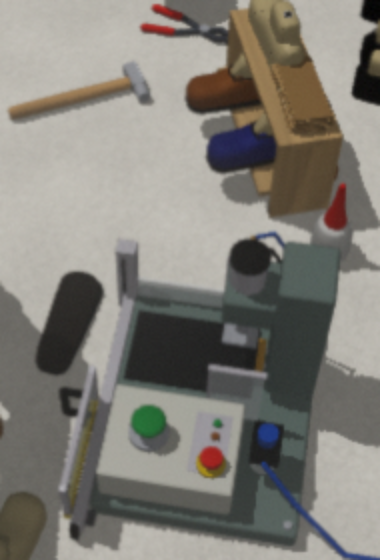

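The crop shows the toe free in front of the rack and the guard panel in front of the valve box, with its handle at about (70,400). The head overhangs the bed's inner end. Red is not straight behind green, so I'll take the press yaw from the box and bed edges.

```bash
cat >> m.py <<'E'
print('-----')
gr={'scene':(.557,-.329),'top':(.555,-.3225)}
for n,c in C.items():
    P=c['P']; H=c['hsv'].astype(int)
    m=(abs(P[...,2]-.11)<.007)&(np.hypot(P[...,0]-gr[n][0]-.03,P[...,1]-gr[n][1])<.13)&(H[...,1]<60)&(H[...,2]>110)
    m=cv2.morphologyEx(m.astype(np.uint8),cv2.MORPH_OPEN,np.ones((3,3)))
    k,l,s,ce=cv2.connectedComponentsWithStats(m); i=1+np.argmax(s[1:,4]); uv=np.argwhere(l==i)[:,::-1]
    w=plane(c,uv,.11)[:,:2].astype(np.float32); print(n,'boxtop',s[i],cv2.minAreaRect(w),cv2.boxPoints(cv2.minAreaRect(w)).round(3).tolist())
    # bed by depth
    m=((abs(P[...,2]-.045)<.006)&(H[...,2]<70)&(abs(P[...,0]-.58)<.13)&(abs(P[...,1]+.147)<.1)).astype(np.uint8)
    m=cv2.morphologyEx(m,cv2.MORPH_OPEN,np.ones((3,3)))
    k,l,s,ce=cv2.connectedComponentsWithStats(m); i=1+np.argmax(s[1:,4]); uv=np.argwhere(l==i)[:,::-1]
    w=plane(c,uv,.045)[:,:2].astype(np.float32); print(n,'bed',s[i],cv2.minAreaRect(w),cv2.boxPoints(cv2.minAreaRect(w)).round(3).tolist())
    # post top, z=.15, handle black z .128, panel top .136
    for nm,z,cond,cx,cy in(('post',.15,H[...,2]>60,.48,-.06),('handle',.128,H[...,2]<60,.44,-.29)):
        m=((abs(P[...,2]-z)<.008)&cond&(abs(P[...,0]-cx)<.06)&(abs(P[...,1]-cy)<.08)).astype(np.uint8)
        k,l,s,ce=cv2.connectedComponentsWithStats(m)
        for i in range(1,k):
            if s[i,4]>3: print(n,nm,s[i],ce[i].round(1),plane(c,[ce[i]],z).round(4))
E
python3 m.py | sed -n '/-----/,$p'; python3 - <<'E'
import cv2
a=cv2.imread('pics/top0.png')[120:245,280:450]
cv2.imwrite('pics/topc.png',cv2.resize(a,None,fx=4,fy=4))
E
```

```text
-----
scene boxtop [ 248  282   74   56 2376] ((0.5876556038856506, -0.3247254490852356), (0.18378537893295288, 0.14039291441440582), 2.3856472969055176) [[0.49300000071525574, -0.257999986410141], [0.49900001287460327, -0.39899998903274536], [0.6819999814033508, -0.39100000262260437], [0.6769999861717224, -0.25099998712539673]]
scene bed [ 262  246   66   39 1408] ((0.5826526880264282, -0.14980877935886383), (0.18863599002361298, 0.12076534330844879), 2.730426788330078) [[0.4860000014305115, -0.09399999678134918], [0.4909999966621399, -0.2150000035762787], [0.6800000071525574, -0.20600000023841858], [0.6740000247955322, -0.08500000089406967]]
scene post [258 210  11   9  76] [262.7 213.8] [[ 0.4603 -0.0551  0.15  ]]
scene handle [230 284  11   5  39] [234.8 285.9] [[ 0.4383 -0.2959  0.128 ]]
top boxtop [ 366  144   52   62 1721] ((0.5887518525123596, -0.32300910353660583), (0.17890742421150208, 0.13531379401683807), 2.230344772338867) [[0.4970000088214874, -0.2590000033378601], [0.5019999742507935, -0.39399999380111694], [0.6809999942779541, -0.3869999945163727], [0.6759999990463257, -0.25200000405311584]]
top bed [ 307  160   48   60 1923] ((0.5858600735664368, -0.1467980295419693), (0.19678841531276703, 0.12428165972232819), 2.2922000885009766) [[0.48500001430511475, -0.08900000154972076], [0.49000000953674316, -0.21299999952316284], [0.6869999766349792, -0.20499999821186066], [0.6819999814033508, -0.08100000023841858]]
top post [303 219  10  11  89] [307.3 224.1] [[ 0.4595 -0.0483  0.15  ]]
top handle [387 217   6  12  39] [389.4 222.1] [[ 0.4402 -0.2897  0.128 ]]
```

View pics/topc.png

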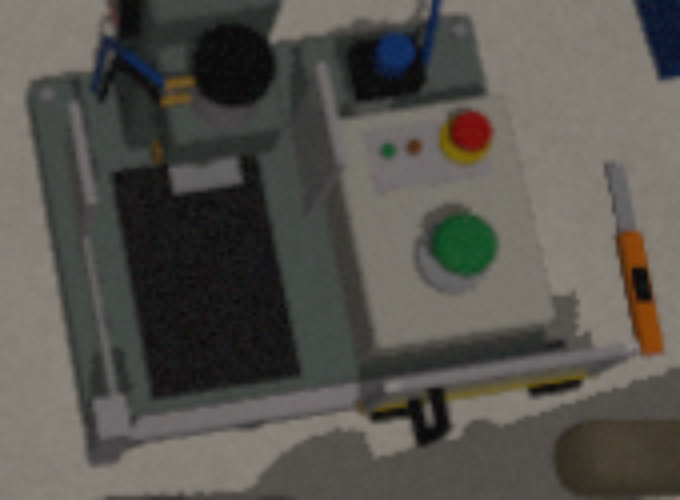

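The close view shows the bed's long edges and box edges at about 2.4° yaw. The handle is at (430,415) in the crop, in front of the panel. Press origin is about (0.578,-0.149). Two independent features agree on it. The navy toe tip is about (0.537,0.213), axis 27°. Setting out.

```bash

python3 -m creep '{"translation":[[0,0,-0.7],[0,0,-0.7]],"turn":[[0,0,-0.037],[0,0,-0.037]],"grip":[1,1]}' 
python3 -m creep '{"translation":[[0.61,-0.18,0],[0.61,-0.18,0],[0.61,-0.18,0],[0.61,-0.18,0]],"turn":[[0,0,0],[0,0,0],[0,0,0],[0,0,0]],"grip":[1,1,1,1]}' 
python3 -m creep '{"translation":[[0.61,-0.18,0],[0.61,-0.18,0],[0.61,-0.18,0],[0.61,-0.18,0]],"turn":[[0,0,0],[0,0,0],[0,0,0],[0,0,0]],"grip":[1,1,1,1]}'
```

```text
time_s: 0.35
tool_pos: [0.1542, -0.6308, 0.3346]
tool_rot: [-179.8, -0.0, 27.3]
force: [0.7, -1.2, 0.3]
grip_width: 0.0872
grasp_force: 0.0
time_s: 0.85
tool_pos: [0.303, -0.4899, 0.3341]
tool_rot: [-180.0, 0.0, 27.1]
force: [0.9, -0.3, 0.2]
grip_width: 0.0872
grasp_force: 0.0
time_s: 1.35
tool_pos: [0.4504, -0.3499, 0.3342]
tool_rot: [-180.0, 0.0, 27.0]
force: [0.1, -0.4, 0.5]
grip_width: 0.0868
grasp_force: 0.0
```

```bash

python3 -m creep '{"translation":[[0.38,-0.48,0],[0.38,-0.48,0],[0.38,-0.48,0],[0.38,-0.48,0],[0.38,-0.48,0]],"turn":[[0,0,0],[0,0,0],[0,0,0],[0,0,0],[0,0,0]],"grip":[1,1,1,1,1]}' >/dev/null
python3 -m creep '{"translation":[[0.38,-0.48,0],[0.38,-0.48,0],[0.38,-0.48,0],[0.38,-0.48,0],[0.38,-0.48,0]],"turn":[[0,0,0],[0,0,0],[0,0,0],[0,0,0],[0,0,0]],"grip":[1,1,1,1,1]}' >/dev/null
python3 -m creep '{"translation":[[0.38,-0.48,0],[0.38,-0.48,0],[0,0,0.6],[0,0,0.6],[0,0,0.5]],"turn":[[0,0,0],[0,0,0],[0,0,0],[0,0,0],[0,0,0]],"grip":[1,1,1,1,1]}'
python3 - <<'E'
from h import *
a=[]
for n,b in(('scene',(240,60,440,260)),('top',(100,100,300,300))):
    c=cam(n); np.savez('/tmp/'+n+'1',**c); a.append(cv2.resize(c['frame'][b[1]:b[3],b[0]:b[2],::-1],(398,398)))
    tp=env.get_obs()['tool_pos']
    uv=cv2.projectPoints(np.array([tp,[.537,.213,.08],[.5655,.2275,.1]]),c['rvec'],c['tvec'],c['K'],c['D'])[0].reshape(-1,2); print(n,uv.round(1).tolist())
cv2.imwrite('pics/a1.png',np.hstack(a))
E
```

```text
time_s: 3.22
tool_pos: [0.5641, 0.2247, 0.196]
tool_rot: [-180.0, 0.1, 27.1]
force: [-0.4, -0.1, 0.1]
grip_width: 0.0872
grasp_force: 0.0
scene [[313.3, 143.6], [304.0, 167.2], [313.3, 161.5]]
top [[207.6, 197.2], [218.4, 213.3], [211.8, 203.4]]
```

View pics/a1.png

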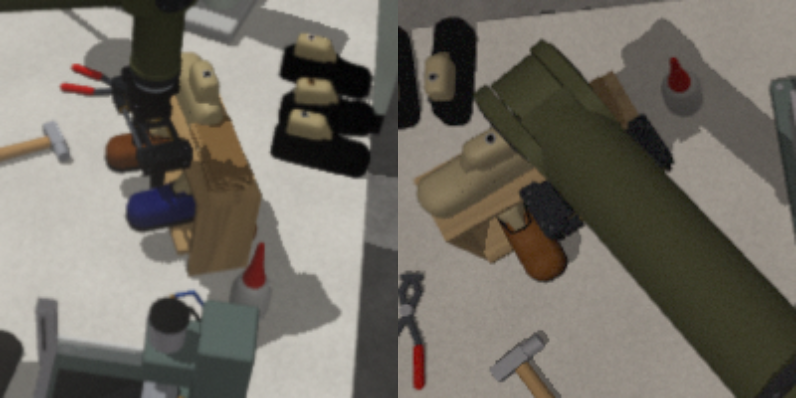

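The gripper is over the navy toe: the left crop shows its fingers at about (170,180), above the shoe at (160,210). The rack front and the tan shoe at (130,150) are clear. Descend and grip.

```bash

python3 -m creep '{"translation":[[0,-0.02,0.4],[0,-0.01,0.4],[0,0,0.4],[0,0,0.3],[0,0,0.16]],"turn":[[0,0,0],[0,0,0],[0,0,0],[0,0,0],[0,0,0]],"grip":[1,1,1,1,1]}'
python3 -m creep '{"translation":[[0,0,0],[0,0,0],[0,0,0],[0,0,0],[0,0,0]],"turn":[[0,0,0],[0,0,0],[0,0,0],[0,0,0],[0,0,0]],"grip":[0.6,0.6,0.6,0.6,0.6]}' 30
```

```text
time_s: 3.95
tool_pos: [0.5643, 0.2272, 0.066]
tool_rot: [180.0, -0.0, 27.0]
force: [0.5, -0.4, -0.3]
grip_width: 0.0869
grasp_force: 0.0
time_s: 4.58
tool_pos: [0.5643, 0.2275, 0.0666]
tool_rot: [180.0, -0.1, 27.1]
force: [-1.2, -0.3, 5.1]
grip_width: 0.0609
grasp_force: 30.0
```

```bash

python3 -m creep '{"translation":[[0,0,-0.05],[-0.2,0,0],[-0.4,0,0],[-0.4,0,0],[-0.4,0,0]],"turn":[[0,0,0],[0,0,0],[0,0,0],[0,0,0],[0,0,0]],"grip":[0.6,0.6,0.6,0.6,0.6]}' 50
python3 -m creep '{"translation":[[-0.15,0,0],[0,0,-0.4],[0,0,-0.5],[0,0,-0.5]],"turn":[[0,0,0],[0,0,0],[0,0,0],[0,0,0]],"grip":[0.6,0.6,0.6,0.6]}'
python3 - <<'E'
from h import *
a=[]
for n,b in(('scene',(200,60,400,260)),('top',(100,100,300,300))):
    c=cam(n); np.savez('/tmp/'+n+'2',**c); a.append(cv2.resize(c['frame'][b[1]:b[3],b[0]:b[2],::-1],(398,398)))
cv2.imwrite('pics/a2.png',np.hstack(a))
E
```

```text
time_s: 5.2
tool_pos: [0.4619, 0.1754, 0.0687]
tool_rot: [-180.0, 0.2, 27.1]
force: [-0.1, 0.5, -2.0]
grip_width: 0.0608
grasp_force: 50.0
time_s: 5.7
tool_pos: [0.4534, 0.171, 0.1828]
tool_rot: [-180.0, -0.0, 27.1]
force: [1.3, 0.2, -3.7]
grip_width: 0.0604
grasp_force: 50.0
```

View pics/a2.png

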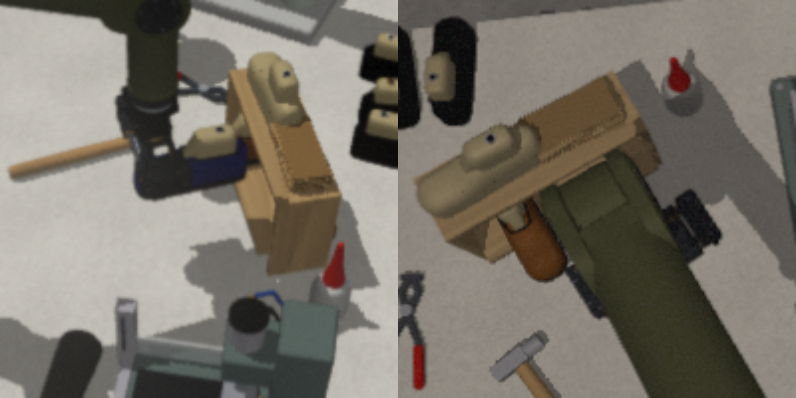

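The shoe is out of the rack and level in the gripper, at (220,150) in the left crop. The tan shoe is untouched. Turn it and carry it to the set-down spot.

```bash

for i in 1 2 3; do python3 -m creep '{"translation":[[0,0,-0.03],[0,0,-0.03],[0,0,-0.03],[0,0,-0.03],[0,0,-0.03]],"turn":[[0,0,-0.0576],[0,0,-0.0576],[0,0,-0.0576],[0,0,-0.0576],[0,0,-0.0576]],"grip":[0.6,0.6,0.6,0.6,0.6]}'; done
python3 -c "
from h import *
print(env.get_obs()['qpos'])"
```

```text
time_s: 6.42
tool_pos: [0.453, 0.1707, 0.1925]
tool_rot: [-179.9, 0.0, 79.3]
force: [0.1, 0.7, -2.8]
grip_width: 0.0605
grasp_force: 50.0
time_s: 7.05
tool_pos: [0.4532, 0.1707, 0.2045]
tool_rot: [-179.9, -0.0, 131.1]
force: [-0.2, 0.4, -2.5]
grip_width: 0.0605
grasp_force: 50.0
time_s: 7.68
tool_pos: [0.4533, 0.1709, 0.2166]
tool_rot: [180.0, -0.0, -177.1]
force: [-0.7, 0.1, -2.6]
grip_width: 0.0607
grasp_force: 50.0
[ 2.90728045e+01  1.44471008e-01 -5.22112213e+01  1.04815715e+02
  8.69017036e-02  7.51347386e+01  6.97863052e+01]
```

```bash

python3 -m creep '{"translation":[[-0.38,-0.305,0],[-0.38,-0.305,0],[-0.38,-0.305,0],[-0.38,-0.305,0]],"turn":[[0,0,0],[0,0,0],[0,0,0],[0,0,0]],"grip":[0.6,0.6,0.6,0.6]}'
python3 -m creep '{"translation":[[0,0,0.6],[0,0,0.6],[0,0,0.6],[0,0,0.45],[0,0,0.27]],"turn":[[0,0,0],[0,0,0],[0,0,0],[0,0,0],[0,0,0]],"grip":[0.6,0.6,0.6,0.6,0.6]}'
python3 -m creep '{"translation":[[0,0,0.025],[0,0,0.02]],"turn":[[0,0,0],[0,0,0]],"grip":[0.6,0.6]}'
```

```text
time_s: 8.18
tool_pos: [0.5803, 0.078, 0.216]
tool_rot: [180.0, -0.1, -177.4]
force: [0.4, -0.5, -3.2]
grip_width: 0.0607
grasp_force: 50.0
time_s: 8.8
tool_pos: [0.5777, 0.0787, 0.0128]
tool_rot: [180.0, -0.2, -177.4]
force: [0.6, 0.5, -3.8]
grip_width: 0.0607
grasp_force: 50.0
time_s: 9.05
tool_pos: [0.5804, 0.0792, 0.0136]
tool_rot: [180.0, 0.1, -177.4]
force: [0.1, 1.4, -2.9]
grip_width: 0.0609
grasp_force: 50.0
```

```bash

python3 -m creep '{"translation":[[0,0,0.02],[0,0,0.02],[0,0,0]],"turn":[[0,0,0],[0,0,0],[0,0,0]],"grip":[0.6,0.6,0.6]}'
python3 -m creep '{"translation":[[0,0,0.02],[0,0,0.02],[0,0,0]],"turn":[[0,0,0],[0,0,0],[0,0,0]],"grip":[0.6,0.6,0.6]}'
```

```text
time_s: 9.43
tool_pos: [0.5794, 0.0786, 0.0097]
tool_rot: [-180.0, 0.0, -177.4]
force: [0.3, -0.5, -3.4]
grip_width: 0.0611
grasp_force: 50.0
time_s: 9.8
tool_pos: [0.5794, 0.0787, 0.0067]
tool_rot: [-180.0, 0.0, -177.4]
force: [-1.9, -0.4, 4.5]
grip_width: 0.0607
grasp_force: 50.0
```

```bash

python3 -m creep '{"translation":[[0,0,0],[0,0,0],[0,0,0],[0,0,-0.4],[0,0,-0.5]],"turn":[[0,0,0],[0,0,0],[0,0,0],[0,0,0],[0,0,0]],"grip":[1,1,1,1,1]}' 30
python3 -m creep '{"translation":[[0,0,-0.6],[0.4,0,-0.1],[0.4,0,0],[0.43,0,0],[0,0,0]],"turn":[[0,0,0],[0,0,0],[0,0,0],[0,0,0],[0,0,0]],"grip":[1,1,1,1,1]}'
python3 - <<'E'
from h import *
a=[]
for n,b in(('scene',(180,110,380,310)),('top',(180,80,380,280))):
    c=cam(n); np.savez('/tmp/'+n+'3',**c); a.append(cv2.resize(c['frame'][b[1]:b[3],b[0]:b[2],::-1],(398,398)))
    P=cloud(c); H=cv2.cvtColor(c['frame'],cv2.COLOR_RGB2HSV).astype(int)
    near=(abs(P[...,0]-.52)<.15)&(abs(P[...,1]-.08)<.09)
    m=near&(H[...,0]>108)&(H[...,0]<130)&(H[...,1]>80)&(P[...,2]<.085); w=P[m]
    if len(w)>10: r=cv2.minAreaRect(w[:,:2].astype(np.float32)); print(n,'navy',len(w),r,cv2.boxPoints(r).round(3).tolist())
    m=near&(H[...,0]<30)&(H[...,1]>35)&(H[...,2]>80)&(abs(P[...,2]-.1)<.006); w=P[m]
    if len(w)>5: r=cv2.minAreaRect(w[:,:2].astype(np.float32)); print(n,'cone',len(w),r)
cv2.imwrite('pics/a3.png',np.hstack(a))
E
```

```text
time_s: 10.42
tool_pos: [0.5783, 0.0787, 0.078]
tool_rot: [180.0, -0.1, -177.4]
force: [1.6, -1.1, 0.5]
grip_width: 0.0868
grasp_force: 0.0
time_s: 11.05
tool_pos: [0.479, 0.0739, 0.1339]
tool_rot: [-179.8, -0.0, -177.4]
force: [-0.1, -0.4, -0.1]
grip_width: 0.0868
grasp_force: 0.0
scene navy 522 ((0.5169579386711121, 0.06542003154754639), (0.17227701842784882, 0.06060515716671944), 6.8310441970825195) [[0.42800000309944153, 0.08500000089406967], [0.4350000023841858, 0.02500000037252903], [0.6060000061988831, 0.04600000008940697], [0.5989999771118164, 0.10599999874830246]]
scene cone 48 ((0.5625290274620056, 0.10524546355009079), (0.24500039219856262, 0.03191223368048668), 26.007936477661133)
```

View pics/a3.png

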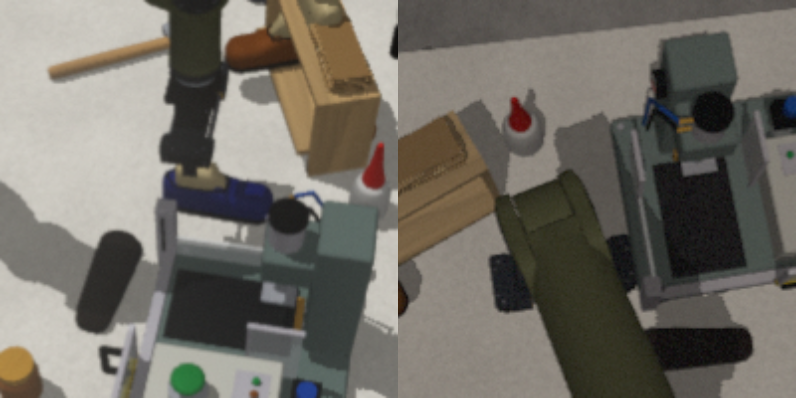

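The shoe stands upright on the bench at (215,195) in the left crop, with the gripper directly over its beige cone. Descend and close on the cone.

```bash

python3 -m creep '{"translation":[[0,0,0.3],[0,0,0.3],[0,0,0.18],[0,0,0]],"turn":[[0,0,0],[0,0,0],[0,0,0],[0,0,0]],"grip":[1,1,1,1]}'
python3 -m creep '{"translation":[[0,0,0],[0,0,0],[0,0,0],[0,0,0],[0,0,0]],"turn":[[0,0,0],[0,0,0],[0,0,0],[0,0,0],[0,0,0]],"grip":[0.35,0.35,0.35,0.35,0.35]}' 40
python3 -m creep '{"translation":[[0,0,0],[0,0,0],[0,0,-0.2],[0,0,-0.6],[0,0,-0.6]],"turn":[[0,0,0],[0,0,0],[0,0,0],[0,0,0],[0,0,0]],"grip":[0.35,0.35,0.35,0.35,0.35]}' 50
```

```text
time_s: 11.65
tool_pos: [0.4806, 0.0747, 0.0708]
tool_rot: [179.9, -0.1, -177.4]
force: [0.8, -0.2, -0.3]
grip_width: 0.087
grasp_force: 0.0
time_s: 12.28
tool_pos: [0.4809, 0.0743, 0.0719]
tool_rot: [-180.0, 0.0, -177.4]
force: [0.8, 0.4, 1.1]
grip_width: 0.045
grasp_force: 0.0
time_s: 12.9
tool_pos: [0.4802, 0.0745, 0.1852]
tool_rot: [180.0, -0.1, -177.4]
force: [1.3, 0.3, -3.5]
grip_width: 0.0376
grasp_force: 50.0
```

```bash

python3 -m creep '{"translation":[[0,0,-0.4],[0,0,-0.4],[0,0,0]],"turn":[[0,0,0],[0,0,0],[0,0,0]],"grip":[0.35,0.35,0.35]}'
python3 -m creep '{"translation":[[0.04,-0.57,0],[0.04,-0.57,0],[0.04,-0.57,0],[0.04,-0.57,0],[0.04,-0.57,0]],"turn":[[0,0,0],[0,0,0],[0,0,0],[0,0,0],[0,0,0]],"grip":[0.35,0.35,0.35,0.35,0.35]}'
python3 -m creep '{"translation":[[0,0,0],[0,0,0]],"turn":[[0,0,0],[0,0,0]],"grip":[0.35,0.35]}'
python3 - <<'E'
from h import *
a=[]; tp=env.get_obs()['tool_pos']; print(tp)
for n,b in(('scene',(180,150,380,350)),('top',(260,80,460,280))):
    c=cam(n); np.savez('/tmp/'+n+'4',**c); a.append(cv2.resize(c['frame'][b[1]:b[3],b[0]:b[2],::-1],(398,398)))
    P=cloud(c); H=cv2.cvtColor(c['frame'],cv2.COLOR_RGB2HSV).astype(int)
    near=(abs(P[...,0]-.51)<.13)&(abs(P[...,1]+.15)<.07)&(P[...,2]>.17)&(P[...,2]<.262)
    m=near&(H[...,0]>105)&(H[...,0]<132)&(H[...,1]>70); w=P[m]
    if len(w)>10:
        r=cv2.minAreaRect(w[:,:2].astype(np.float32)); print(n,'navy',len(w),r,cv2.boxPoints(r).round(3).tolist(),w[:,2].min(),w[:,2].max(), 'tip',w[w[:,0]>np.percentile(w[:,0],97)].mean(0).round(4))
        for x0 in np.arange(.42,.58,.02):
            s=w[abs(w[:,0]-x0)<.01]
            if len(s)>3: print('  x',round(x0,2),'y',np.percentile(s[:,1],[2,98]).round(4))
cv2.imwrite('pics/a4.png',np.hstack(a))
E
```

```text
time_s: 13.28
tool_pos: [0.4822, 0.0749, 0.2503]
tool_rot: [-179.9, 0.3, -177.4]
force: [-0.8, 0.1, -2.9]
grip_width: 0.0374
grasp_force: 50.0
time_s: 13.9
tool_pos: [0.474, -0.1551, 0.2461]
tool_rot: [179.9, -0.1, -177.4]
force: [0.2, 0.2, -3.3]
grip_width: 0.0379
grasp_force: 50.0
time_s: 14.15
tool_pos: [0.4745, -0.1531, 0.2464]
tool_rot: [179.9, -0.1, -177.4]
force: [0.3, 1.1, -3.0]
grip_width: 0.0376
grasp_force: 50.0
[ 0.47454318 -0.15311983  0.24638421]
scene navy 821 ((0.5127191543579102, -0.15731513500213623), (0.17374436557292938, 0.056952930986881256), 1.4236443042755127) [[0.42500001192092896, -0.13099999725818634], [0.4269999861717224, -0.18799999356269836], [0.6000000238418579, -0.18400000035762787], [0.5989999771118164, -0.12700000405311584]] 0.1846545758329564 0.2347862412400265 tip [ 0.5971 -0.1588  0.2026]
  x 0.42 y [-0.1799 -0.1762]
  x 0.44 y [-0.1848 -0.1781]
  x 0.46 y [-0.1848 -0.1779]
  x 0.48 y [-0.1834 -0.1778]
  x 0.5 y [-0.1844 -0.1705]
  x 0.52 y [-0.1837 -0.137 ]
  x 0.54 y [-0.1824 -0.1329]
  x 0.56 y [-0.1834 -0.1319]
top navy 507 ((0.5094839930534363, -0.1382429301738739), (0.058939129114151, 0.18140365183353424), 83.7361831665039) [[0.41600000858306885, -0.15800000727176666], [0.5960000157356262, -0.1770000010728836], [0.6029999852180481, -0.11900000274181366], [0.4230000078678131, -0.0989999994635582]] 0.17783928451368863 0.24246805298557325 tip [ 0.5976 -0.1441  0.2079]
  x 0.42 y [-0.1556 -0.1292]
  x 0.44 y [-0.1582 -0.1255]
  x 0.54 y [-0.1568 -0.1176]
  x 0.56 y [-0.1688 -0.1162]
```

View pics/a4.png

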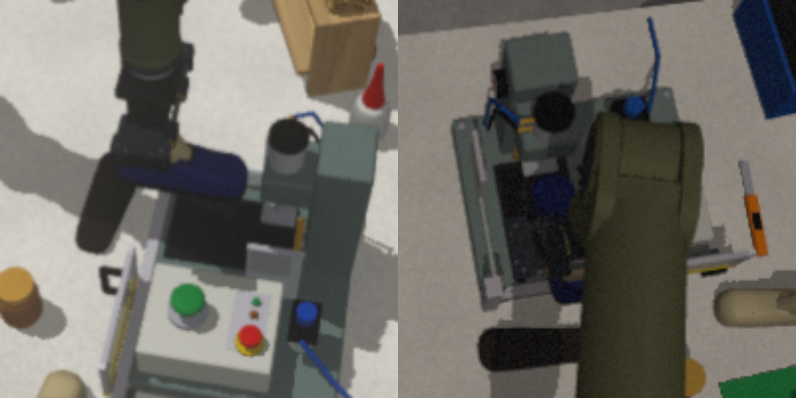

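The shoe is level above the bay, at (185,170) left and (550,190) right, toe pointing in. The scene and top cameras are biased about -2.5 and +3 mm in y, so their mean stands. Lower it and slide in.

```bash

python3 -m creep '{"translation":[[0,0,0.4],[0,0,0.4],[0,0,0.4],[0,0,0.28],[0,0,0.1]],"turn":[[0,0,0],[0,0,0],[0,0,0],[0,0,0],[0,0,0]],"grip":[0.35,0.35,0.35,0.35,0.35]}'
python3 -m creep '{"translation":[[-0.25,0,0],[-0.25,0,0],[-0.2,0,0],[0,0,0]],"turn":[[0,0,0],[0,0,0],[0,0,0],[0,0,0]],"grip":[0.35,0.35,0.35,0.35]}'
```

```text
time_s: 14.88
tool_pos: [0.4743, -0.1526, 0.12]
tool_rot: [179.9, -0.1, -177.3]
force: [-0.9, 0.9, -2.9]
grip_width: 0.0378
grasp_force: 50.0
time_s: 15.38
tool_pos: [0.5324, -0.1509, 0.1218]
tool_rot: [180.0, 0.1, -177.3]
force: [-0.6, -0.4, -3.2]
grip_width: 0.0377
grasp_force: 50.0
```

```bash

python3 -m creep '{"translation":[[-0.1,0,0.02],[-0.05,0,0],[0,0,0]],"turn":[[0,0,0],[0,0,0],[0,0,0]],"grip":[0.35,0.35,0.35]}'
python3 -m creep '{"translation":[[-0.02,0,0],[-0.02,0,0],[0,0,0]],"turn":[[0,0,0],[0,0,0],[0,0,0]],"grip":[0.35,0.35,0.35]}'
```

```text
time_s: 15.75
tool_pos: [0.5432, -0.1511, 0.1197]
tool_rot: [180.0, -0.0, -177.4]
force: [-0.3, 0.1, -3.2]
grip_width: 0.0375
grasp_force: 50.0
time_s: 16.12
tool_pos: [0.5464, -0.151, 0.1198]
tool_rot: [-180.0, 0.0, -177.4]
force: [-0.5, 0.1, -2.7]
grip_width: 0.0377
grasp_force: 50.0
```

```bash

python3 -m creep '{"translation":[[-0.02,0.005,0],[-0.01,0,0],[0,0,0]],"turn":[[0,0,0],[0,0,0],[0,0,0]],"grip":[0.35,0.35,0.35]}'
python3 -m creep '{"translation":[[-0.02,0,0],[0,0,0]],"turn":[[0,0,0],[0,0,0]],"grip":[0.35,0.35]}'
```

```text
time_s: 16.5
tool_pos: [0.5487, -0.1504, 0.1197]
tool_rot: [-180.0, -0.0, -177.4]
force: [0.4, 0.2, -4.2]
grip_width: 0.0373
grasp_force: 50.0
time_s: 16.75
tool_pos: [0.5504, -0.1503, 0.1197]
tool_rot: [-180.0, 0.0, -177.4]
force: [-0.3, -0.1, -3.2]
grip_width: 0.0377
grasp_force: 50.0
```

```bash

python3 -m creep '{"translation":[[-0.02,0,0],[-0.01,0,0],[0,0,0]],"turn":[[0,0,0],[0,0,0],[0,0,0]],"grip":[0.35,0.35,0.35]}'
python3 -m creep '{"translation":[[-0.02,0,0],[0,0,0]],"turn":[[0,0,0],[0,0,0]],"grip":[0.35,0.35]}'
```

```text
time_s: 17.12
tool_pos: [0.5523, -0.1503, 0.1196]
tool_rot: [-180.0, -0.1, -177.4]
force: [-2.6, 0.9, -1.8]
grip_width: 0.0375
grasp_force: 50.0
time_s: 17.38
tool_pos: [0.5525, -0.1504, 0.1193]
tool_rot: [180.0, -0.2, -177.4]
force: [-5.9, 0.4, -0.3]
grip_width: 0.0379
grasp_force: 50.0
```

```bash

python3 -m creep '{"translation":[[0.02,0,0.02],[0,0,0.015],[0,0,0]],"turn":[[0,0,0],[0,0,0],[0,0,0]],"grip":[0.35,0.35,0.35]}'
python3 -m creep '{"translation":[[0,0,0.015],[0,0,0]],"turn":[[0,0,0],[0,0,0]],"grip":[0.35,0.35]}'
```

```text
time_s: 17.75
tool_pos: [0.5522, -0.1504, 0.117]
tool_rot: [-180.0, -0.1, -177.4]
force: [-5.1, -0.6, 0.4]
grip_width: 0.0375
grasp_force: 50.0
time_s: 18.0
tool_pos: [0.5521, -0.1504, 0.1168]
tool_rot: [-180.0, -0.1, -177.4]
force: [-8.0, 0.8, 7.5]
grip_width: 0.0372
grasp_force: 50.0
```

```bash

python3 -m creep '{"translation":[[0,0,0],[0,0,0],[0,0,0],[0,0,-0.3],[0,0,-0.6]],"turn":[[0,0,0],[0,0,0],[0,0,0],[0,0,0],[0,0,0]],"grip":[0.8,0.8,0.8,0.8,0.8]}' 20
python3 -m creep '{"translation":[[0,0,-0.6],[0.5,0,-0.3],[0.5,0,0],[0.5,0,0],[0,0,0]],"turn":[[0,0,0],[0,0,0],[0,0,0],[0,0,0],[0,0,0]],"grip":[0.3,0.3,0,0,0]}'
python3 - <<'E'
from h import *
a=[]
for n,b in(('scene',(180,170,380,370)),('top',(270,80,470,280))):
    c=cam(n); np.savez('/tmp/'+n+'5',**c); a.append(cv2.resize(c['frame'][b[1]:b[3],b[0]:b[2],::-1],(398,398)))
    P=cloud(c); H=cv2.cvtColor(c['frame'],cv2.COLOR_RGB2HSV).astype(int)
    near=(abs(P[...,0]-.56)<.13)&(abs(P[...,1]+.15)<.07)&(P[...,2]>.05)&(P[...,2]<.14)
    m=near&(H[...,0]>105)&(H[...,0]<132)&(H[...,1]>70); w=P[m]
    if len(w)>10:
        r=cv2.minAreaRect(w[:,:2].astype(np.float32)); print(n,'navy',len(w),r,cv2.boxPoints(r).round(3).tolist())
        for x0 in np.arange(.5,.68,.02):
            s=w[abs(w[:,0]-x0)<.01]
            if len(s)>3: print('  x',round(x0,2),'y',np.percentile(s[:,1],[2,98]).round(4))
    m=near&(abs(P[...,2]-.145)<.008)&(H[...,0]<32)&(H[...,1]>40); 
    m=(abs(P[...,2]-.145)<.007)&(H[...,0]<32)&(H[...,1]>40)&(abs(P[...,0]-.55)<.06)&(abs(P[...,1]+.15)<.05); w=P[m]
    if len(w)>5: print(n,'cone',len(w),cv2.minAreaRect(w[:,:2].astype(np.float32)))
cv2.imwrite('pics/a5.png',np.hstack(a))
E
```

```text
time_s: 18.62
tool_pos: [0.5515, -0.15, 0.1866]
tool_rot: [179.9, -0.2, -177.4]
force: [0.1, -0.6, -0.3]
grip_width: 0.0688
grasp_force: 0.0
time_s: 19.25
tool_pos: [0.4311, -0.1565, 0.2602]
tool_rot: [-179.8, 0.0, -177.6]
force: [0.5, 0.2, -0.6]
grip_width: 0.0274
grasp_force: 0.0
scene navy 635 ((0.5879814624786377, -0.15309429168701172), (0.17693135142326355, 0.05796555429697037), 3.3368420600891113) [[0.49799999594688416, -0.1289999932050705], [0.5009999871253967, -0.18700000643730164], [0.6779999732971191, -0.1770000010728836], [0.675000011920929, -0.11900000274181366]]
  x 0.5 y [-0.1775 -0.1481]
  x 0.52 y [-0.1816 -0.158 ]
  x 0.54 y [-0.1814 -0.173 ]
  x 0.56 y [-0.181  -0.1712]
  x 0.58 y [-0.1812 -0.1683]
  x 0.6 y [-0.1803 -0.1289]
  x 0.62 y [-0.1784 -0.1247]
  x 0.64 y [-0.1772 -0.1573]
  x 0.66 y [-0.1768 -0.1569]
  x 0.68 y [-0.1712 -0.1488]
scene cone 167 ((0.54936283826828, -0.1548074185848236), (0.06347518414258957, 0.03229428455233574), 0.7581712603569031)
top navy 366 ((0.5811818242073059, -0.146841898560524), (0.17188364267349243, 0.060440994799137115), 3.225728750228882) [[0.49399998784065247, -0.12200000137090683], [0.4970000088214874, -0.18199999630451202], [0.6690000295639038, -0.1720000058412552], [0.6650000214576721, -0.1120000034570694]]
  x 0.5 y [-0.1502 -0.1337]
  x 0.52 y [-0.1695 -0.123 ]
  x 0.54 y [-0.1261 -0.1212]
  x 0.56 y [-0.1263 -0.1201]
  x 0.58 y [-0.1333 -0.1184]
  x 0.6 y [-0.1719 -0.1165]
  x 0.62 y [-0.1713 -0.1151]
  x 0.64 y [-0.1731 -0.114 ]
  x 0.66 y [-0.1202 -0.1134]
top cone 194 ((0.5479834079742432, -0.14756499230861664), (0.06230336055159569, 0.03303535655140877), 1.6707276105880737)
```

View pics/a5.png

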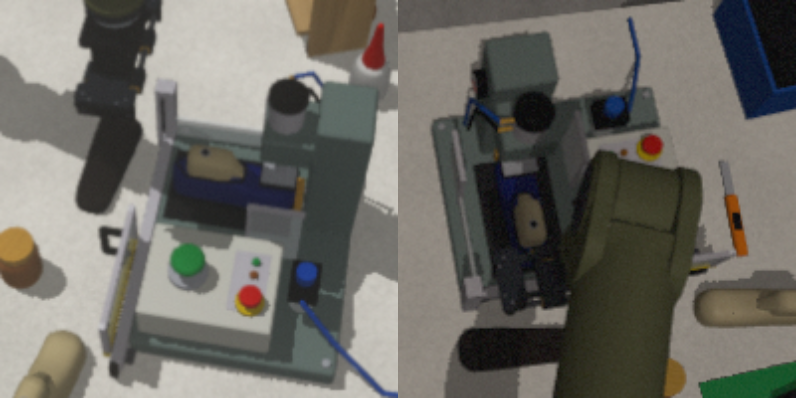

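The shoe sits in the press, toe under the pad: cone at (215,165) left, (530,220) right. Sides are parallel to the bed within about 1°, and the cone is at x=0.5487 against an expected 0.5485. Next is the guard, and I'm checking where the neighbours stand first.

```bash
python3 - <<'E'
from h import *
c=dict(np.load('/tmp/scene5.npz')); P=cloud(c); 
o=env.get_obs(); print(o['tool_pos'],o['grip_width'],np.round(o['qpos'],1))
q=P.reshape(-1,3); q=q[(q[:,2]>.04)&(q[:,2]<.135)&(q[:,0]>.25)&(q[:,0]<.485)&(q[:,1]<-.2)&(q[:,1]>-.6)]
g=np.zeros((70,50),np.uint8)
for y0 in np.arange(-.56,-.2,.02):
    s=q[abs(q[:,1]-y0)<.01]; print(round(y0,2), [ (round(a,2),round(float(s[abs(s[:,0]-a)<.01][:,2].max()),3)) for a in np.arange(.28,.48,.02) if (abs(s[:,0]-a)<.01).any()])
E
```

```text
[ 0.43342025 -0.15572676  0.2602263 ] 0.019256016956071983 [ 54.3  -5.5 -35.  104.3  -3.2  80.1 112.5]
-0.56 [(np.float64(0.36), 0.064), (np.float64(0.38), 0.106), (np.float64(0.4), 0.107), (np.float64(0.42), 0.055)]
-0.54 [(np.float64(0.38), 0.106), (np.float64(0.4), 0.105), (np.float64(0.42), 0.057)]
-0.52 [(np.float64(0.38), 0.103), (np.float64(0.4), 0.104), (np.float64(0.42), 0.094)]
-0.5 [(np.float64(0.38), 0.094), (np.float64(0.4), 0.095), (np.float64(0.42), 0.063)]
-0.48 [(np.float64(0.36), 0.043), (np.float64(0.38), 0.061), (np.float64(0.4), 0.065), (np.float64(0.42), 0.058)]
-0.46 [(np.float64(0.38), 0.051), (np.float64(0.4), 0.053), (np.float64(0.42), 0.05)]
-0.44 [(np.float64(0.38), 0.047), (np.float64(0.4), 0.052), (np.float64(0.42), 0.049), (np.float64(0.46), 0.135)]
-0.42 [(np.float64(0.38), 0.043), (np.float64(0.4), 0.047), (np.float64(0.42), 0.045), (np.float64(0.46), 0.135)]
-0.4 [(np.float64(0.46), 0.135)]
-0.38 [(np.float64(0.46), 0.135)]
-0.36 [(np.float64(0.28), 0.061), (np.float64(0.3), 0.087), (np.float64(0.32), 0.088), (np.float64(0.46), 0.134)]
-0.34 [(np.float64(0.28), 0.09), (np.float64(0.3), 0.089), (np.float64(0.32), 0.09), (np.float64(0.34), 0.053), (np.float64(0.46), 0.135)]
-0.32 [(np.float64(0.28), 0.09), (np.float64(0.3), 0.091), (np.float64(0.32), 0.091), (np.float64(0.34), 0.079), (np.float64(0.46), 0.134)]
-0.3 [(np.float64(0.28), 0.088), (np.float64(0.3), 0.089), (np.float64(0.32), 0.09), (np.float64(0.42), 0.132), (np.float64(0.44), 0.132), (np.float64(0.46), 0.135)]
-0.28 [(np.float64(0.42), 0.126), (np.float64(0.44), 0.13), (np.float64(0.46), 0.135)]
-0.26 [(np.float64(0.46), 0.135)]
-0.24 [(np.float64(0.46), 0.045)]
-0.22 [(np.float64(0.46), 0.043)]
```

```bash

python3 -m creep '{"translation":[[0.02,-0.56,0],[0.02,-0.56,0],[0.02,-0.56,0],[0,-0.57,0]],"turn":[[0,0,0],[0,0,0],[0,0,0],[0,0,0]],"grip":[0,0,0,0]}'
python3 -m creep '{"translation":[[0,0,0.6],[0,0,0.6],[0,0,0.6],[0,0,0.38],[0,0,0]],"turn":[[0,0,0],[0,0,0],[0,0,0],[0,0,0],[0,0,0]],"grip":[0,0,0,0,0]}'
python3 -m creep '{"translation":[[0,0.15,0],[0,0.15,0],[0,0.15,0]],"turn":[[0,0,0],[0,0,0],[0,0,0]],"grip":[0,0,0]}'
```

```text
time_s: 19.85
tool_pos: [0.4377, -0.337, 0.2593]
tool_rot: [180.0, 0.1, -177.3]
force: [0.1, 0.2, -0.1]
grip_width: 0.0006
grasp_force: 0.0
time_s: 20.48
tool_pos: [0.4357, -0.334, 0.0824]
tool_rot: [179.7, -0.2, -177.3]
force: [-0.1, -0.3, -0.4]
grip_width: 0.0003
grasp_force: 0.0
time_s: 20.85
tool_pos: [0.436, -0.3001, 0.087]
tool_rot: [-179.8, 0.2, -177.4]
force: [2.8, -3.1, -0.2]
grip_width: 0.0004
grasp_force: 1.5
```

```bash

python3 -m creep '{"translation":[[0,0.2,0],[0,0.2,0],[0,0.2,0],[0,0.2,0]],"turn":[[0,0,0],[0,0,0],[0,0,0],[0,0,0]],"grip":[0,0,0,0]}'
python3 -m creep '{"translation":[[0,0.2,0],[0,0.2,0],[0,0.2,0]],"turn":[[0,0,0],[0,0,0],[0,0,0]],"grip":[0,0,0]}'
```

```text
time_s: 21.35
tool_pos: [0.4316, -0.2348, 0.0856]
tool_rot: [-180.0, 0.0, -177.4]
force: [2.2, -2.9, 2.3]
grip_width: 0.0001
grasp_force: 1.9
time_s: 21.72
tool_pos: [0.4294, -0.1868, 0.0853]
tool_rot: [-180.0, -0.0, -177.4]
force: [2.9, -2.5, 2.7]
grip_width: 0.0004
grasp_force: 1.9
```

```bash

python3 -m creep '{"translation":[[0,0.2,0],[0,0.2,0],[0,0.15,0]],"turn":[[0,0,0],[0,0,0],[0,0,0]],"grip":[0,0,0]}'
python3 -m creep '{"translation":[[0,0.06,0],[0,0.04,0]],"turn":[[0,0,0],[0,0,0]],"grip":[0,0]}'
python3 -m creep '{"translation":[[0,0.04,0],[0,0.04,0]],"turn":[[0,0,0],[0,0,0]],"grip":[0,0]}'
```

```text
time_s: 22.1
tool_pos: [0.4272, -0.1427, 0.0851]
tool_rot: [180.0, -0.0, -177.4]
force: [3.0, -3.7, 1.6]
grip_width: 0.0007
grasp_force: 1.7
time_s: 22.35
tool_pos: [0.4267, -0.1358, 0.0851]
tool_rot: [180.0, -0.0, -177.4]
force: [1.7, -2.5, 0.8]
grip_width: 0.0005
grasp_force: 1.4
time_s: 22.6
tool_pos: [0.4265, -0.1295, 0.0851]
tool_rot: [180.0, -0.0, -177.5]
force: [1.0, -3.3, -0.0]
grip_width: 0.0009
grasp_force: 1.3
```

```bash

python3 -m creep '{"translation":[[0,0.03,0],[0,0.03,0]],"turn":[[0,0,0],[0,0,0]],"grip":[0,0]}'
python3 -m creep '{"translation":[[0,0.02,0],[0,0.02,0]],"turn":[[0,0,0],[0,0,0]],"grip":[0,0]}'
```

```text
time_s: 22.85
tool_pos: [0.4263, -0.1246, 0.0851]
tool_rot: [180.0, -0.0, -177.4]
force: [1.9, -3.5, -0.7]
grip_width: 0.0004
grasp_force: 1.2
time_s: 23.1
tool_pos: [0.4263, -0.1233, 0.0852]
tool_rot: [-179.8, 0.0, -177.5]
force: [1.3, -10.4, -3.0]
grip_width: 0.0006
grasp_force: 4.3
```

```bash

python3 -m creep '{"translation":[[0,0.015,0],[0,0,0]],"turn":[[0,0,0],[0,0,0]],"grip":[0,0]}'
python3 -m creep '{"translation":[[0,-0.1,0],[0,-0.15,0],[0.0,0,-0.5],[0,0,-0.6],[0,-0.3,-0.5]],"turn":[[0,0,0],[0,0,0],[0,0,0],[0,0,0],[0,0,0]],"grip":[0,0,0,0,0]}'
python3 - <<'E'
from h import *
a=[]
for n,b in(('scene',(180,170,380,370)),('top',(270,80,470,280))):
    c=cam(n); np.savez('/tmp/'+n+'6',**c); a.append(cv2.resize(c['frame'][b[1]:b[3],b[0]:b[2],::-1],(398,398)))
cv2.imwrite('pics/a6.png',np.hstack(a))
E
```

```text
time_s: 23.35
tool_pos: [0.4263, -0.1234, 0.0852]
tool_rot: [-179.8, 0.0, -177.5]
force: [2.9, -9.8, -4.4]
grip_width: 0.0004
grasp_force: 4.5
time_s: 23.98
tool_pos: [0.4287, -0.1628, 0.2151]
tool_rot: [180.0, 0.0, -177.2]
force: [0.2, -1.3, -0.5]
grip_width: 0.0005
grasp_force: 0.0
```

View pics/a6.png

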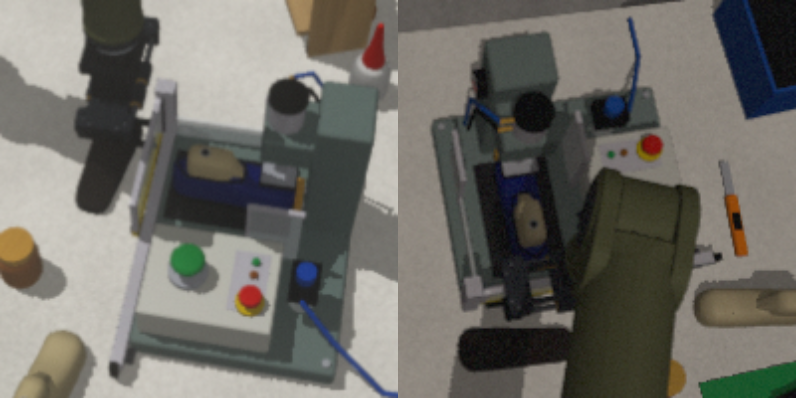

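The guard panel now spans the mouth and meets the post at (160,110) in the left crop; the shoe hasn't moved. On to the plunger.

```bash

python3 -m creep '{"translation":[[0,0,-0.6],[-0.375,-0.525,0],[-0.375,-0.525,0],[-0.375,-0.525,0],[-0.375,-0.525,0]],"turn":[[0,0,0],[0,0,0],[0,0,0],[0,0,0],[0,0,0]],"grip":[0,0,0,0,0]}'
python3 -m creep '{"translation":[[0,0,0.4],[0,0,0.4],[0,0,0.3],[0,0,0]],"turn":[[0,0,0],[0,0,0],[0,0,0],[0,0,0]],"grip":[0,0,0,0]}'
```

```text
time_s: 24.7
tool_pos: [0.5564, -0.3277, 0.26]
tool_rot: [179.9, -0.1, -177.4]
force: [0.0, 0.1, 0.4]
grip_width: 0.0006
grasp_force: 0.0
time_s: 25.2
tool_pos: [0.554, -0.3256, 0.1699]
tool_rot: [179.8, -0.3, -177.4]
force: [-0.6, -0.1, 0.7]
grip_width: 0.0003
grasp_force: 0.0
```

```bash

python3 -m creep '{"translation":[[0,0,0.12],[0,0,0.1],[0,0,0.1],[0,0,0.06]],"turn":[[0,0,0],[0,0,0],[0,0,0],[0,0,0]],"grip":[0,0,0,0]}'
python3 -m creep '{"translation":[[0,0,0.05],[0,0,0.02]],"turn":[[0,0,0],[0,0,0]],"grip":[0,0]}'
```

```text
time_s: 25.7
tool_pos: [0.5564, -0.3269, 0.144]
tool_rot: [-179.9, 0.1, -177.4]
force: [-1.3, 1.1, 6.8]
grip_width: 0.0004
grasp_force: 3.4
time_s: 25.95
tool_pos: [0.5565, -0.3269, 0.1395]
tool_rot: [-179.9, 0.1, -177.4]
force: [-2.0, 1.5, 10.8]
grip_width: 0.0003
grasp_force: 5.7
```

```bash

python3 -m creep '{"translation":[[0,0,0.03],[0,0,0.03],[0,0,0]],"turn":[[0,0,0],[0,0,0],[0,0,0]],"grip":[0,0,0]}'
python3 -m creep '{"translation":[[0,0,0.03],[0,0,0]],"turn":[[0,0,0],[0,0,0]],"grip":[0,0]}'
```

```text
time_s: 26.32
tool_pos: [0.5566, -0.327, 0.1364]
tool_rot: [-179.9, 0.1, -177.4]
force: [-5.3, 1.7, 17.3]
grip_width: 0.0005
grasp_force: 8.4
time_s: 26.58
tool_pos: [0.5567, -0.327, 0.1358]
tool_rot: [-179.8, 0.1, -177.4]
force: [-7.9, 4.5, 24.1]
grip_width: 0.0003
grasp_force: 11.9
```

```bash

python3 -m creep '{"translation":[[0,0,0],[0,0,0],[0,0,0],[0,0,0]],"turn":[[0,0,0],[0,0,0],[0,0,0],[0,0,0]],"grip":[0,0,0,0]}'
python3 -m creep '{"translation":[[0,0,0],[0,0,0],[0,0,0]],"turn":[[0,0,0],[0,0,0],[0,0,0]],"grip":[0,0,0]}'
python3 -m creep '{"translation":[[0,0,-0.15],[0,0,-0.2],[0,0,-0.5],[0,0,-0.6],[0,0,-0.3]],"turn":[[0,0,0],[0,0,0],[0,0,0],[0,0,0],[0,0,0]],"grip":[0,0,0,0,0]}'
python3 -m creep '{"translation":[[0.5,0,0],[0.5,0,0],[0.5,0,0],[0,0,0]],"turn":[[0,0,0],[0,0,0],[0,0,0],[0,0,0]],"grip":[0,0,0,0]}'
python3 - <<'E'
from h import *
a=[]
for n,b in(('scene',(180,170,380,370)),('top',(250,80,450,280))):
    c=cam(n); a.append(cv2.resize(c['frame'][b[1]:b[3],b[0]:b[2],::-1],(398,398)))
    P=cloud(c); H=cv2.cvtColor(c['frame'],cv2.COLOR_RGB2HSV).astype(int)
    m=(H[...,0]>50)&(H[...,0]<90)&(H[...,1]>120)&(np.hypot(P[...,0]-.556,P[...,1]+.3257)<.04); print(n,'plunger z',np.median(P[m][:,2]) if m.any() else None)
    m=(abs(P[...,2]-.145)<.007)&(H[...,0]<32)&(H[...,1]>40)&(abs(P[...,0]-.55)<.06)&(abs(P[...,1]+.15)<.05); w=P[m]
    if len(w)>5: print(n,'cone',len(w),cv2.minAreaRect(w[:,:2].astype(np.float32)))
    m=(H[...,0]>105)&(H[...,0]<132)&(H[...,1]>70)&(abs(P[...,0]-.58)<.12)&(abs(P[...,1]+.15)<.06)&(P[...,2]>.05)&(P[...,2]<.14); print(cv2.minAreaRect(P[m][:,:2].astype(np.float32)))
cv2.imwrite('pics/a7.png',np.hstack(a))
E
```

```text
time_s: 27.08
tool_pos: [0.5567, -0.3271, 0.1358]
tool_rot: [-179.8, 0.1, -177.4]
force: [-7.9, 4.4, 23.7]
grip_width: 0.0005
grasp_force: 11.8
time_s: 27.45
tool_pos: [0.5567, -0.327, 0.1358]
tool_rot: [-179.8, 0.1, -177.4]
force: [-8.3, 3.9, 24.8]
grip_width: 0.0003
grasp_force: 11.8
time_s: 28.08
tool_pos: [0.5566, -0.3269, 0.2731]
tool_rot: [-179.9, 0.2, -177.4]
force: [0.3, -0.1, -0.8]
grip_width: 0.0005
grasp_force: 0.0
time_s: 28.58
tool_pos: [0.433, -0.3335, 0.2703]
tool_rot: [-179.9, -0.1, -177.7]
force: [0.5, 0.1, -0.2]
grip_width: 0.0006
grasp_force: 0.0
scene plunger z 0.15446257752742348
scene cone 161 ((0.5501200556755066, -0.15633425116539001), (0.0653577372431755, 0.03505522012710571), 1.572137713432312)
((0.5863003730773926, -0.15283797681331635), (0.18122881650924683, 0.05877825245261192), 3.4294533729553223)
top plunger z 0.15385360987746852
top cone 181 ((0.5486714243888855, -0.14719481766223907), (0.06200655922293663, 0.0325213186442852), 2.708667278289795)
((0.5804548859596252, -0.14588280022144318), (0.1714116781949997, 0.06060466170310974), 1.6906239986419678)
```

View pics/a7.png

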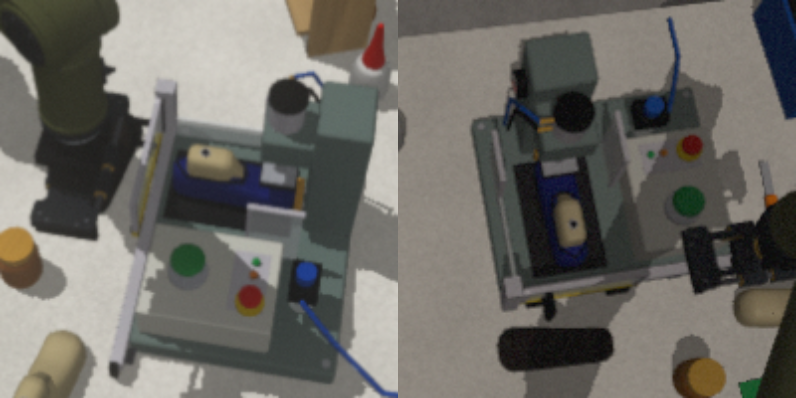

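The shoe is centred at the stop, at (565,215) in the right crop. The guard panel is shut to the post, the plunger is back up (z about 0.154, the same as before), and the arm is clear. Handing in.

```bash
python3 -c "
from cell import env
print(env.sign_off())"
```

```text
the job is handed in; nothing more can be done
None
```

The navy shoe is in the sole press with its toe up to the brass stop, the guard is shut, and the plunger was held down for about a second and came back up; the job was handed in at about 29 s, with no verdict returned.

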